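# Refit the return spring of a jar lane's gate

### The job

The return spring of the jar lane's yellow gate has come off: lower its steel hook fully into the hole in the gate's lever, then take the blue end, stretch the spring and drop its eye over the brass post so that it catches under the post's head and the spring holds the gate shut. If the hook has ridden up under the pull, press the red end down again until it stands on the deck, and let go. Work gently: feel for the hole and the post without pressing hard on the lever or the post, never stretch the spring by as much as 45 mm, and leave the jars and other goods where they stand.

Things in the scene. Friction and masses are not known exactly. Their poses are not given: they have to be found in the camera images.
- lane: Jar lane: fixed grey deck 450 x 225 x 10 mm on the table, jars between white rails. Origin on the table under the lever's hole as it stands with the gate shut; x points to the brass post (at x 169, y 0), y to the jars (y 123, x below -15), z up. Deck spans x -235 to 215, y -45 to 180, top at z 10. The gate's upright pivot is at x 0, y 65. The strip along y 0 from hole to post is free.
- gate (a joint): Angle of the yellow gate about its upright pivot, rad: 0 shut, on its stop; grows to 0.6 as it opens (clockwise from above). Friction: it stays where left; about 2 N at the hole moves it. The lever holds the hole 65 mm from the pivot, on lane -y when shut; opening moves the hole away from the post, so a pull towards the post shuts the gate.
- lever: The yellow gate with its lever, one piece: a panel across the jars' lane, 52 mm high, and the lever arm with the hole, 20 to 24 mm wide, 5 mm thick. Origin on the pivot axis at deck height. The lever bends if pressed with more than 20 N.
- anchor: The brass anchor post with its foot; origin at its base on the deck, z along the post. Do not press on it with more than 25 N.
- hole (a point): Centre of the hole at the top face of the yellow lever, 30 mm above the deck (40 above the table). Round hole 6.6 mm across, 0.5 mm chamfer, through a plate 5 mm thick that reaches 12 mm to either side in x, 30 mm to -y, 14 mm to +y. Free below, down to the deck. Axes turn with the gate: x points to the post when shut, z up.
- post (a point): On the axis of the brass anchor post at the underside of its head, 29 mm above the deck (39 above the table). The neck below is 8 mm in diameter; the head 11 mm in diameter, 4 mm high, so the post's top is 33 mm above the deck.
- spring: Loose tension spring, about 155 mm long, 0.17 kg, standing on two plastic ends, red (hook) and blue (eye), joined by a steel coil 13 mm thick, axis 26 mm up. Origin: centre of the red end's underside; x points to the blue end, z up. Each end: block 22 mm long (x), 12 wide (y, grip across it), 46 high, on a foot 26 wide and 4 high.
- hook_tip (a point): Where the hook's tip is if the hook stands straight: x -33, y 0, z 8 mm in the spring's frame. The hook, 5 mm wire, leaves the red block at x -11, z 34, runs out to x -33 and bends straight down. It swivels stiffly up to 0.6 rad about the upright line at x -11 and stands at an unknown angle: the true tip may be up to 12.5 mm to either side (spring y, on that arc).
- blue_end (a point): Centre of the blue end block's underside, at x 82 mm plus the stretch in the spring's frame; axes as the spring's. Same block as the red one. With the red end standing on the deck the hook tip is 22 mm below the lever's top; a lift of up to 16 mm still leaves it in. Under pull the hook may bind in the hole: the red end may then stay high when the blue end is lowered; 8 to 16 N on its top brings it down.
- eye_end (a joint): Stretch of the spring, m: 0 slack, coils closed; grows as the blue end is pulled from the red. Pull about 4 N at first plus 300 N per m. Hooked on the post it is about 0.02; passing the head takes 0.024 to 0.030; beyond 0.045 the spring is ruined.
- eye (a point): Centre of the flat-lying steel ring (eye), 29 mm beyond the middle of the blue block along spring x, 25 mm above the spring's underside. Opening 16 mm across, wire 5 mm thick. It must be lifted about 11 mm above its standing height on the deck to pass over the post's head.
- jar0: Red-labelled glass jar standing in the lane, 58 mm in diameter, 85 mm high; origin at the centre of its underside.
- jar1: Yellow-labelled jar in the lane, same size; origin at the centre of its underside.
- jar2: Green-labelled jar in the lane, same size; origin at the centre of its underside.
- can: Blue food can on the table, 74 mm in diameter, 110 mm high; origin at the centre of its underside.
- tape: Roll of brown tape lying flat, 100 mm in diameter, 48 mm high; origin at the centre of its underside.
- carton: Cardboard carton, 100 x 160 x 120 mm high; origin at the centre of its underside.
- screwdriver: Screwdriver lying on the table by the lane; origin near its middle, on the table.

How it is judged:
By the outcome, as a careful person would: the job done as asked, in the order asked, and still so for the second after the job is handed in, with the robot touching nothing.
It also fails if it takes over 64 s, if anything falls off the work surface, if the arm or the gripper's body presses on something with over 40 N, if the wrist force passes 120 N, or if a joint passes its speed limit or range.

### The arm

A 6-joint arm with a two-finger parallel gripper is mounted at the origin on the work surface. World frame = base frame: x ahead of the robot, y to its left, z up, the work surface at z = 0. Lengths are in m, angles in rad, forces in N, time in s.
With the tool pointing down it reaches from about 0.375 to 0.9 m from the base axis. Payload 3.1 kg.
Tool frame: the origin (TCP) lies on the centre line of the jaws, within the pads' length; the fingertips stand 22 mm ahead of it and the grasp point (between the pads) lies 3 mm ahead of it; z points along the fingers, x is the direction in which the jaws open and shut, and the axes are right-handed (so a half turn about z gives the same grasp; the last joint's range is limited). The gripper opens to 87 mm and grips with 3 to 60 N. Pads are 19 mm wide; open, the fingers measure 117 mm over their backs; the gripper's body (75 mm by 190 mm) begins 51 mm behind the grasp point.
Start: joints at [-1.413, 0.527, 1.433, -0, 1.181, -0.178], TCP at [0.206, -0.59, 0.245] pointing down, gripper open.
Joint ranges: [-3.08, 3.08], [-0.75, 2.2], [0.22, 2.44], [-1.43, 4.57], [0, 2.65], [-2.85, 2.85]. Speed limits (rad/s): [2.79, 2.79, 3.14, 3.14, 3.14, 3.14].

### API

Orientations are given as a unit quaternion [x, y, z, w].
In Python, from rig import robot, camera, order gives the robot as it stands.
- The arm moves only by the shell command python3 -m pendant 'ROWS' [OPENING] [FORCE]. ROWS is JSON, a list of rows, each a list of 2 entries, a list of its own where there are three numbers: the shift along the tool's x, y, z in mm, then the turn about the tool's z in degrees. A call has 1 to 8 rows; each row shifts and turns the commanded pose from where the row before left it, along the tool's axes as they then stand; what a row does not reach is not made up. A row lasts 1/8 s, in which the tool goes at most 62.5 mm and 10.7 degrees, less where a joint would pass 70% of its speed; a pose out of reach is approached as far as the arm can. A call with a gripper value outside its range is refused whole. OPENING is the finger opening in mm, from 0 to 87, set as the call begins (- or left out, the last holds). The fingers move at their own pace and stop on an object; FORCE is the grip in N (left out, the last holds). Time passes only in rows, so rows that do not move let the fingers close. It gives the time, the measured TCP pose, the force and the opening at its end, in the units of the state.
- robot.get_obs(): the state, without advancing time (a new reading comes with each control period).
- camera(name): name is "scene" or "side" or "wrist"; returns a dict with "pixels" (420x560x3 uint8, blue, green, red), "mtx" (3x3 intrinsics, pixels), "R" (3x3) and "t" (3): a world point X has camera coordinates R X + t. Camera axes: x right, y down, z forward; pixel columns grow to the right and rows downward; lengths in m; the calibration is good to about 2 mm. A picture is of the moment at which its call begins. There is no depth.
- order.hand_in(): hands the job in, once; it reports no verdict.
The state is a dict: "time": time; "q": joint angles; "joint_velocities": joint speeds; "joint_torque": joint torques, N m; "position": TCP position; "tool_rot": TCP orientation; "ft_force": force on the tool from outside, world axes, zero at the start; "moment": the same for the moment, N m; "grip_width": finger opening in m.
Only numpy, scipy, OpenCV 4.12 (cv2) and the standard library are available. Lean on these libraries where they do the work, as an engineer would, in place of code of your own. Each camera call takes 0.05 s, during which the arm holds its last target. There are 200 camera calls.

## Working session

There is one attempt and no reset: what is moved stays moved. The work goes in short steps, Python scripts to look and compute and a shell command to move; the robot and the scene stay as the last step left them, time stands still between calls to the robot, and variables do not carry over. Pictures are saved under pics/ and viewed, about 8 in all and at most 12, crops included, and the job is handed in when it is done.

```bash
ls; mkdir -p pics; python3 - <<'E'
from rig import robot,camera
import cv2,numpy as np,pickle
o=robot.get_obs();print(o['time'],o['position'],o['tool_rot'],o['grip_width'],o['ft_force'])
for n in("scene","side","wrist"):
    c=camera(n);pickle.dump(c,open(f'pics/{n}0.pkl','wb'));cv2.imwrite(f'pics/{n}0.png',c['pixels']);print(n,-c['R'].T@c['t'],c['R'][2],c['mtx'][0,0])
E
```

```text
pics
0.0 [ 0.20587781 -0.58939227  0.24356569] [ 8.15327135e-01 -5.78999552e-01 -7.58422555e-04 -7.78389225e-04] 0.08704659786192193 [0.21070884 1.08523339 0.79422285]
scene [ 1.16144772 -0.21285342  0.90095092] [-0.59948921  0.11601695 -0.79192976] 393.5342057792626
side [ 1.22473412 -1.01238429  0.88788   ] [-0.49167557  0.64489448 -0.5851207 ] 531.526631482777
wrist [ 0.26656832 -0.56739352  0.38372845] [-0.22834348 -0.07753318 -0.97048846] 367.99787073955326
```

View pics/scene0.png

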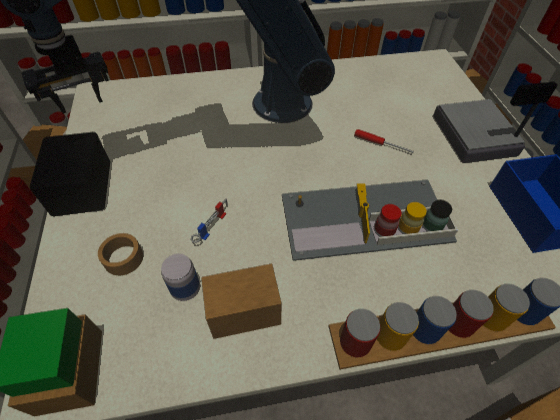

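View pics/side0.png

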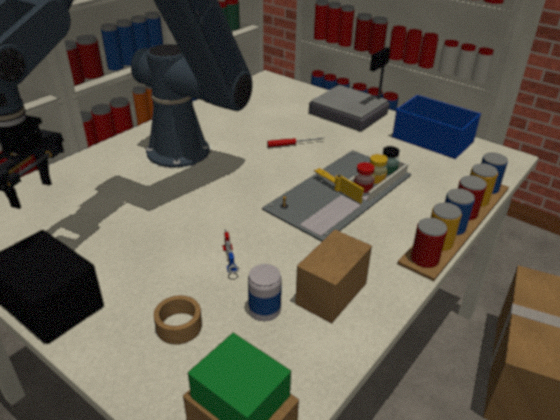

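Scene: spring with red end near (221,210), blue end near (203,231), lane with post near (299,201), yellow gate near (363,210). Side view shows the same things: red (227,240), blue (232,262), post (284,203).

```bash
cat > h.py <<'E'
import cv2,numpy as np,pickle
def load(n): return pickle.load(open(f'pics/{n}.pkl','rb'))
def snap(name,tag):
    from rig import camera
    c=camera(name);pickle.dump(c,open(f'pics/{tag}.pkl','wb'));return c
def cen(c): return -c['R'].T@c['t']
def ray(c,uv):
    d=c['R'].T@np.linalg.solve(c['mtx'],[uv[0],uv[1],1.]);return d/np.linalg.norm(d)
def onz(c,uv,z):
    o=cen(c);d=ray(c,uv);return o+d*(z-o[2])/d[2]
def proj(c,X):
    p=c['mtx']@(c['R']@np.asarray(X,float)+c['t']);return p[:2]/p[2]
def tri(pairs):
    A=np.zeros((3,3));b=np.zeros(3)
    for c,uv in pairs:
        d=ray(c,uv);P=np.eye(3)-np.outer(d,d);A+=P;b+=P@cen(c)
    X=np.linalg.solve(A,b);return X,[np.linalg.norm(proj(c,X)-uv) for c,uv in pairs]
HUES={'red':[(0,8),(172,180)],'blue':[(105,125)],'yellow':[(20,32)]}
def blobs(c,col,roi,smin=140,vmin=50,amin=8):
    x0,y0,x1,y1=roi;h=cv2.cvtColor(c['pixels'],cv2.COLOR_BGR2HSV)
    m=np.zeros(h.shape[:2],np.uint8)
    for a,b in HUES[col]: m|=cv2.inRange(h,(a,smin,vmin),(b,255,255))
    k=np.zeros_like(m);k[y0:y1,x0:x1]=m[y0:y1,x0:x1]
    n,l,s,ce=cv2.connectedComponentsWithStats(k)
    return [(s[i,4],ce[i],s[i,:4]) for i in range(1,n) if s[i,4]>=amin],l
def crop(c,roi,f,fn):
    x0,y0,x1,y1=roi;cv2.imwrite(fn,cv2.resize(c['pixels'][y0:y1,x0:x1],None,fx=f,fy=f,interpolation=cv2.INTER_CUBIC))
E
python3 - <<'E'
from h import *
s,d=load('scene0'),load('side0')
for c,r in((s,(180,185,245,255)),(d,(205,220,260,285))):
    for col in('red','blue'): print(col,blobs(c,col,r)[0])
a=cv2.resize(s['pixels'][170:262,185:465],None,fx=2.8,fy=2.8,interpolation=2)
b=cv2.resize(d['pixels'][145:285,200:410],None,fx=2.2,fy=2.2,interpolation=2)
w=max(a.shape[1],b.shape[1]);P=lambda i:cv2.copyMakeBorder(i,0,0,0,w-i.shape[1],0)
o=np.vstack([P(a),P(b)]);print(o.shape);cv2.imwrite('pics/c1.png',o)
E
```

```text
red [(np.int32(90), array([220.13333333, 209.78888889]), array([215, 202,  11,  17], dtype=int32))]
blue [(np.int32(33), array([200.63636364, 227.27272727]), array([198, 224,   7,   8], dtype=int32)), (np.int32(31), array([204.48387097, 235.70967742]), array([201, 233,   8,   7], dtype=int32))]
red [(np.int32(24), array([226.54166667, 235.79166667]), array([225, 232,   4,   8], dtype=int32)), (np.int32(9), array([224.11111111, 247.44444444]), array([223, 246,   3,   4], dtype=int32))]
blue [(np.int32(34), array([230.67647059, 257.82352941]), array([229, 253,   4,  11], dtype=int32))]
(566, 784, 3)
```

View pics/c1.png

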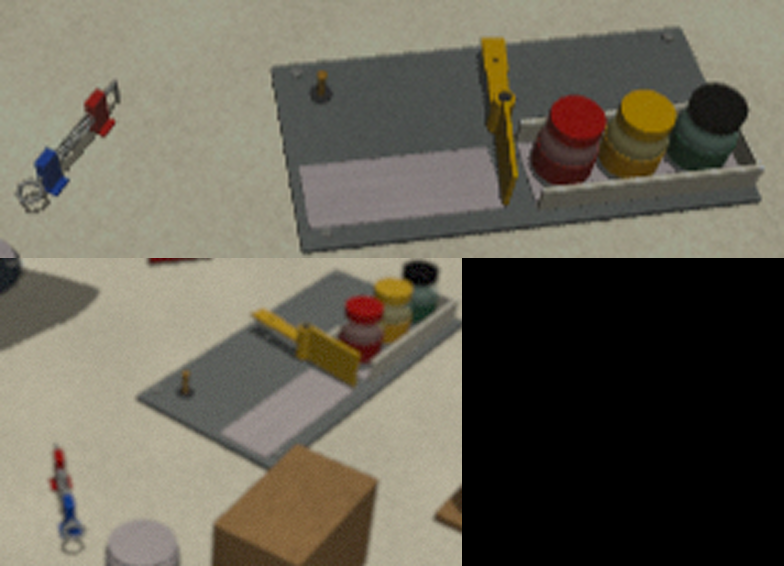

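The crop shows the post at scene (299.6,200), the lever hole about (361.8,191.8), and the hook beyond the red end; the gate looks close to shut.

```bash
python3 - <<'E'
from h import *
s,d=load('scene0'),load('side0')
for n,uv in dict(c1=(282.5,194.3),c2=(428.9,180),c3=(293.2,259.6),c4=(457,241)).items(): print(n,onz(s,uv,.01).round(4))
print('post',onz(s,(299.8,196.5),.043),tri([(s,(299.8,196.5)),(d,(200+185/2.2,145+(371-258)/2.2))]))
print('hole',onz(s,(361.8,191.8),.04))
print('pivot top', onz(s,(185+506/2.8,170+97/2.8),.062))
print('red',onz(s,(220,206),.05),onz(s,(221,210),.03)); print('blue',onz(s,(203,231),.03))
w=load('wrist0');print('cam in tool frame');from scipy.spatial.transform import Rotation as R
T=R.from_quat([0.815327,-0.579,-0.000758,-0.000778]);p=np.array([.20588,-.58939,.24357])
print(T.as_matrix().round(3));print((T.inv().apply(cen(w)-p)).round(4),(T.as_matrix().T@w['R'].T).round(3))
E
```

```text
c1 [ 0.4334 -0.0758  0.01  ]
c2 [0.4534 0.3734 0.01  ]
c3 [ 0.6554 -0.0873  0.01  ]
c4 [0.675  0.3601 0.01  ]
post [ 0.47659238 -0.03419287  0.043     ] (array([ 0.47758117, -0.03432082,  0.04348669]), [np.float64(0.1668468576706905), np.float64(0.16757964013771523)])
hole [0.48732863 0.14511061 0.04      ]
pivot top [0.55034598 0.13289955 0.062     ]
red [ 0.47800263 -0.25808917  0.05      ] [ 0.47655767 -0.25755645  0.03      ]
blue [ 0.53910133 -0.31067306  0.03      ]
cam in tool frame
[[ 0.33  -0.944 -0.   ]
 [-0.944 -0.33   0.002]
 [-0.002 -0.    -1.   ]]
[-0.0011 -0.0646 -0.1401] [[ 1.    -0.001  0.   ]
 [ 0.001  0.97   0.242]
 [-0.    -0.242  0.97 ]]
```

```bash
python3 -m pendant '[[[-28,-45.7,0],0],[[-28,-45.7,0],0],[[-28,-45.7,0],0],[[-28,-45.7,0],0],[[-28,-45.7,0],0],[[-28,-45.7,0],0],[[-28,-45.7,0],0],[[-28,-45.7,0],0]]' 60 30
python3 -m pendant '[[[0,0,0],-10],[[0,0,0],-10],[[0,0,0],-10],[[0,0,0],-10],[[0,0,0],-10],[[0,0,0],-10],[[0,0,0],-10],[[0,0,0],-10]]'
python3 -m pendant '[[[0,0,0],-10],[[0,0,0],-10],[[0,0,0],-10],[[0,0,0],-10],[[0,0,0],0],[[0,0,0],0]]'
python3 - <<'E'
from h import *
c=snap('wrist','w1');cv2.imwrite('pics/w1.png',c['pixels'])
E
```

```text
time: 1.15
position: [0.4782, -0.2566, 0.2444]
tool_rot: [0.815, -0.579, -0.0, 0.0]
ft_force: [-0.1, -1.3, 0.6]
grip_width: 0.0599
time: 2.15
position: [0.4771, -0.2579, 0.2443]
tool_rot: [0.997, 0.083, -0.0, -0.0]
ft_force: [-0.4, 0.6, 1.2]
grip_width: 0.06
time: 2.9
position: [0.4773, -0.258, 0.2444]
tool_rot: [0.91, 0.415, -0.0, -0.0]
ft_force: [0.1, -0.4, 0.2]
grip_width: 0.0598
```

View pics/w1.png

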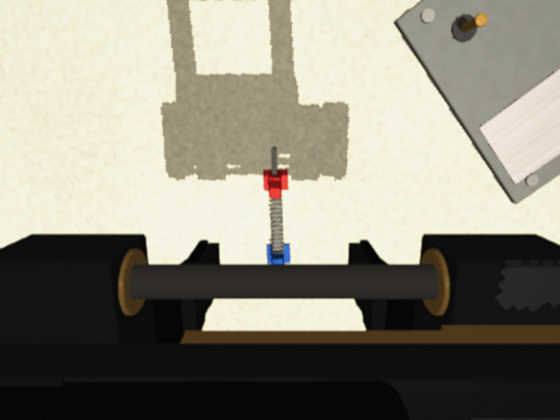

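Wrist view: hook tip about (275,150), red end (276,182), blue end (278,252); the gripper is nearly aligned with the spring, post at (480,20).

```bash
python3 - <<'E'
from h import *
c=load('w1')
for col in('red','blue'):
    b,_=blobs(c,col,(200,130,350,262),120,40);print(col,b)
print('proj red top guess',proj(c,(.4775,-.2575,.046)),proj(c,(.4775,-.2575,0)))
crop(c,(225,135,330,265),5,'pics/w1c.png')
E
```

```text
red [(np.int32(563), array([275.3410302 , 182.36056838]), array([263, 169,  25,  30], dtype=int32))]
blue [(np.int32(262), array([278.25572519, 254.47709924]), array([267, 244,  23,  18], dtype=int32))]
proj red top guess [284.40544429 191.86271006] [284.31466207 183.45451496]
```

View pics/w1c.png

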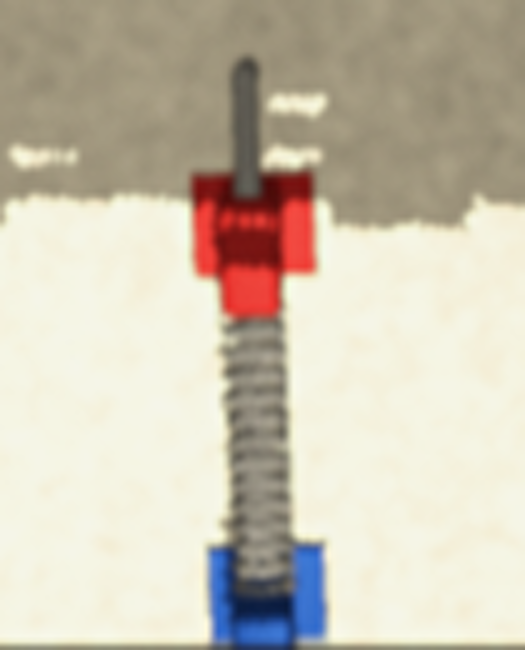

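```bash
python3 - <<'E'
from h import *
c=load('w1');f=lambda x,y,z:onz(c,(225+x/5,135+y/5),z)
rt=f(250.5,257,.046);rf=f(254.5,223,.004);bf=f(267.5,591,.004)
tip=f(245.5,62,.034);base=f(249,190,.034)
print(rt,rf,bf,tip,base,np.linalg.norm(bf-rf))
d=(bf-rf);yaw=np.degrees(np.arctan2(d[1],d[0]));h=base-tip
print('yaw',yaw,'hookyaw',np.degrees(np.arctan2(h[1],h[0])), 'tip dist from rf',np.linalg.norm((tip-rf)[:2]))
from rig import robot;from scipy.spatial.transform import Rotation as R
o=robot.get_obs();T=R.from_quat(o['tool_rot']);x=T.as_matrix()[:,0];print('toolx yaw',np.degrees(np.arctan2(x[1],x[0])),o['position'])
m=(rt+rf)/2;print('to red, tool mm',T.inv().apply(np.r_[m[:2],.034]-o['position'])*1e3)
print('tip ang', np.degrees(np.arctan2(*(m-tip)[1::-1])))
E
```

```text
[ 0.46789114 -0.26066207  0.046     ] [ 0.46813711 -0.26102142  0.004     ] [ 0.53134681 -0.31260008  0.004     ] [ 0.44072785 -0.23845291  0.034     ] [ 0.45937891 -0.253938    0.034     ] 0.08158323417090739
yaw -39.21419533197589 hookyaw -39.70124525397348 tip dist from rf 0.03550501118924345
toolx yaw 49.125602748699585 [ 0.47728538 -0.25804507  0.24444931]
to red, tool mm [ -8.18603917  -5.13138625 210.45034642]
tip ang -39.369441253687945
```

```bash
python3 - <<'E'
from h import *
s,d,c=load('scene0'),load('side0'),load('w1')
for n,X in dict(redtop=(.468,-.261,.046),redfoot=(.468,-.261,.004),bluefoot=(.5313,-.3126,.004)).items(): print(n,proj(s,X),proj(d,X))
# post and deck corner via wrist
g=c['pixels'];print('post head wrist',onz(c,(481,19),.043),'scene',onz(s,(299.8,196.5),.043))
print('deck corner',onz(c,(396,21),.01),'mid',onz(c,(515,203),.01))
E
```

```text
redtop [218.82179946 204.22347353] [225.96404283 233.03378438]
redfoot [220.60151746 213.36624353] [226.71225149 245.77572999]
bluefoot [203.58257191 234.1563465 ] [231.20339215 266.62037643]
post head wrist [ 0.47438254 -0.03447364  0.043     ] scene [ 0.47659238 -0.03419287  0.043     ]
deck corner [ 0.4286242  -0.07774473  0.01      ] mid [ 0.64947995 -0.08804372  0.01      ]
```

```bash
python3 -m pendant '[[[-8.2,-5.1,30],-1.7],[[0,0,40],0],[[0,0,40],0],[[0,0,40],0],[[0,0,30],0],[[0,0,15],0],[[0,0,13],0],[[0,0,0],0]]' 45 30
python3 -m pendant '[[[0,0,0],0],[[0,0,0],0],[[0,0,0],0],[[0,0,0],0],[[0,0,0],0],[[0,0,0],0]]' 0 35
python3 - <<'E'
from h import *
c=snap('wrist','w2');cv2.imwrite('pics/w2.png',c['pixels'])
E
```

```text
time: 3.95
position: [0.4681, -0.261, 0.0363]
tool_rot: [0.903, 0.43, -0.0, -0.0]
ft_force: [0.2, 0.5, -0.2]
grip_width: 0.0451
time: 4.7
position: [0.4682, -0.2611, 0.0369]
tool_rot: [0.903, 0.43, 0.0, 0.0]
ft_force: [-0.1, -0.6, 4.0]
grip_width: 0.0116
```

View pics/w2.png

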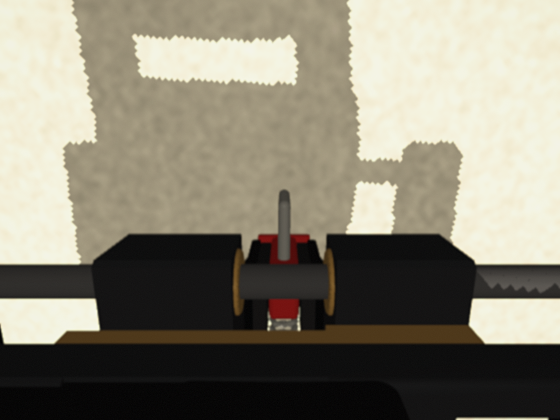

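Gripped at 11.6 mm; hook tip at (284,193), straight. Lift, turn +53.8°, carry to the lever.

```bash
python3 -m pendant '[[[0,0,-10],0],[[0,0,-30],0],[[0,0,-30],0],[[0,0,-20],9],[[0,0,0],9],[[0,0,0],9],[[0,0,0],9],[[0,0,0],9]]'
python3 -m pendant '[[[0,0,0],8.8],[[-2,-25,0],0],[[0,-50,0],0],[[0,-58,0],0],[[0,-58,0],0],[[0,-58,0],0],[[0,-50,0],0],[[0,-40,0],0]]'
python3 -m pendant '[[[0,-20,0],0],[[0,-10,0],0],[[0,0,0],0],[[0,0,0],0]]'
python3 - <<'E'
from h import *
c=snap('wrist','w3');cv2.imwrite('pics/w3.png',c['pixels'])
E
```

```text
time: 5.75
position: [0.4678, -0.2606, 0.1266]
tool_rot: [0.999, 0.049, -0.0, -0.0]
ft_force: [0.5, -0.5, -1.5]
grip_width: 0.0118
time: 6.75
position: [0.4812, 0.0809, 0.1266]
tool_rot: [1.0, -0.023, -0.001, -0.0]
ft_force: [0.7, 0.2, -1.5]
grip_width: 0.0116
time: 7.25
position: [0.4843, 0.1071, 0.1266]
tool_rot: [1.0, -0.025, -0.0, 0.0]
ft_force: [-0.5, -0.2, -1.6]
grip_width: 0.0119
```

View pics/w3.png

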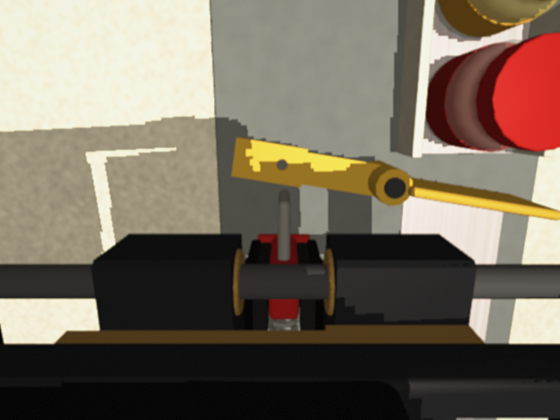

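Clear view: hole at (282,164), pivot (395,187), hook outer end at (284,193).

```bash
python3 - <<'E'
from h import *
from rig import robot;from scipy.spatial.transform import Rotation as R
c=load('w3');o=robot.get_obs();T=R.from_quat(o['tool_rot']);p=o['position']
g=cv2.cvtColor(c['pixels'],cv2.COLOR_BGR2GRAY)[152:178,268:298];print(np.argwhere(g<g.min()+12).mean(0)+[152,268],g.min())
# hole centroid of dark pixels
m=(g<70);n,l,s,ce=cv2.connectedComponentsWithStats(m.astype(np.uint8));print([(s[i,4],ce[i]+[268,152]) for i in range(1,n)])
h=onz(c,(282,164.5),.04);pv=onz(c,(395,187),.062);print('hole',h,'pivot',pv,np.linalg.norm((h-pv)[:2]))
print('hole in tool mm',T.inv().apply(h-p)*1e3)
print('TCP',p)
zt=p[2]-.0369+.034
for v in(191,193): print('hook end in tool',T.inv().apply(onz(c,(284,v),zt+.002)-p)*1e3)
x=g=c['pixels'][190:262];hh=cv2.cvtColor(c['pixels'],cv2.COLOR_BGR2GRAY)
for r in(200,215,230,250):print(r,hh[r,272:298])
crop(c,(225,130,345,270),5,'pics/w3c.png')
E
```

```text
[164.671875 281.375   ] 74
[]
hole [0.48402225 0.14570197 0.04      ] pivot [0.54726371 0.13247951 0.062     ] 0.06460894684245783
hole in tool mm [ -2.36805413 -38.7465967   86.54581379]
TCP [0.48444205 0.1068978  0.1265514 ]
hook end in tool [ -1.20716351 -38.8599824    0.89410822]
hook end in tool [ -1.20684542 -38.06588964   0.89423465]
200 [78 79 79 78 78 75 67 59 59 62 65 65 65 66 64 61 59 63 70 77 77 76 75 76
 76 75]
215 [77 77 76 75 76 75 74 76 82 88 90 92 94 93 92 87 79 72 71 74 77 77 79 79
 77 77]
230 [79 79 79 80 78 76 73 77 84 87 90 91 94 93 90 85 79 72 71 74 75 75 75 75
 75 76]
250 [32 34 33 32 34 48 66 78 85 88 91 92 94 91 90 84 78 65 46 34 33 33 33 32
 28 19]
```

View pics/w3c.png

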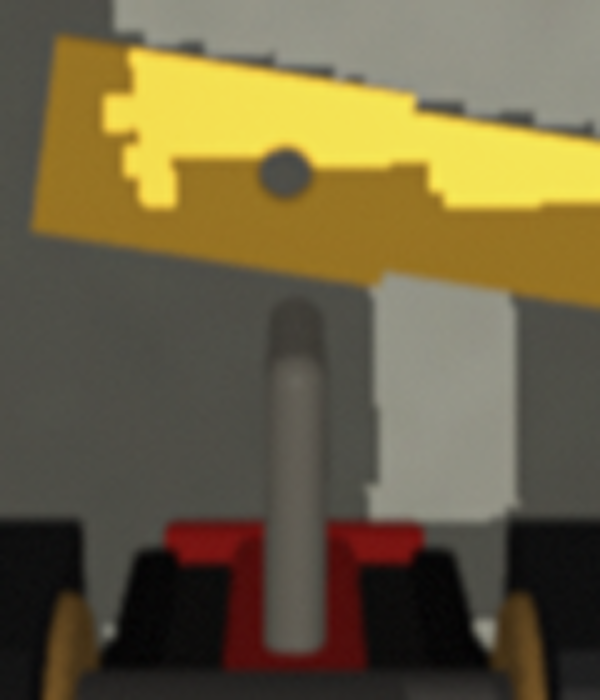

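```bash
python3 - <<'E'
from h import *
from rig import robot;from scipy.spatial.transform import Rotation as R
c=load('w3');o=robot.get_obs();T=R.from_quat(o['tool_rot']);p=o['position']
f=lambda x,y,z:(T.inv().apply(onz(c,(225+x/5,130+y/5),p[2]-z)-p)*1e3).round(2)
print('tip outer edge',f(296,297,.0289),'bend outer',f(297,357,.003),'wire root',f(296,652,.003))
h=onz(c,(282.2,164.8),.04);t=T.inv().apply(h-p)*1e3;print('hole',t,h)
x=T.as_matrix()[:,0];print('toolx yaw',np.degrees(np.arctan2(x[1],x[0])))
po=np.array([.4755,-.0343]);d=po-h[:2];print('dir to post',np.degrees(np.arctan2(d[1],d[0])),np.linalg.norm(d))
E
```

```text
tip outer edge [ -1.09 -34.16  28.89] bend outer [ -1.04 -34.24   2.99] wire root [-1.11 -9.17  3.  ]
hole [ -2.24507325 -38.56191443  86.54581273] [0.48413569 0.14551129 0.04      ]
toolx yaw -2.910392278116346
dir to post -92.74959811250787 0.18001853686226854
```

```bash
python3 -m pendant '[[[-1.2,-6.9,0],0],[[0,0,20],0],[[0,0,20],0],[[0,0,11],0],[[0,0,0],0],[[0,0,0],0]]'
python3 - <<'E'
from h import *
c=snap('wrist','w4');crop(c,(225,130,345,270),5,'pics/w4c.png')
E
```

```text
time: 8.05
position: [0.4841, 0.1146, 0.076]
tool_rot: [1.0, -0.025, 0.0, -0.0]
ft_force: [-0.6, 0.2, -1.7]
grip_width: 0.0118
```

View pics/w4c.png

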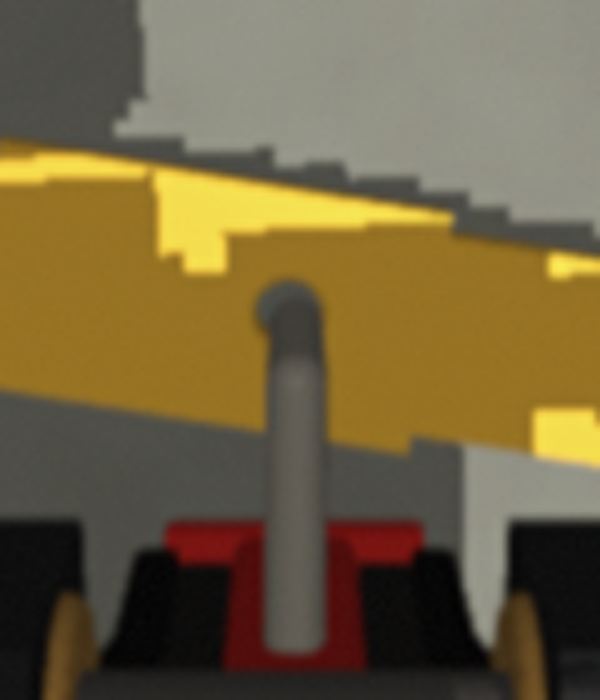

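Hole centre ≈ crop (288,312), tip ≈ (296,312) when projected down: a shift of -0.75 mm in tool x, none in y. Descend with feel.

```bash
python3 -m pendant '[[[-0.75,0,3],0],[[0,0,2],0],[[0,0,0],0]]'
python3 -m pendant '[[[0,0,1],0],[[0,0,1],0],[[0,0,0],0]]'
python3 -m pendant '[[[0,0,1],0],[[0,0,0],0]]'
python3 -m pendant '[[[0,0,1],0],[[0,0,0],0]]'
```

```text
time: 8.48
position: [0.4828, 0.1147, 0.0705]
tool_rot: [1.0, -0.025, -0.0, -0.0]
ft_force: [0.6, 0.7, -1.7]
grip_width: 0.0115
time: 8.85
position: [0.4829, 0.1146, 0.0685]
tool_rot: [1.0, -0.025, -0.0, -0.0]
ft_force: [-0.5, 0.5, -1.4]
grip_width: 0.0116
time: 9.1
position: [0.4829, 0.1146, 0.0675]
tool_rot: [1.0, -0.025, -0.0, 0.0]
ft_force: [-1.3, -1.2, -0.7]
grip_width: 0.0122
time: 9.35
position: [0.483, 0.1146, 0.0665]
tool_rot: [1.0, -0.025, 0.0, 0.0]
ft_force: [0.3, -1.0, -2.1]
grip_width: 0.0115
```

No contact force with the tip 2 mm below the lever's top: it's in. Continue down gently.

```bash
python3 -m pendant '[[[0,0,1.5],0],[[0,0,1.5],0],[[0,0,0],0]]'
python3 -m pendant '[[[0,0,2],0],[[0,0,2],0],[[0,0,0],0]]'
python3 -m pendant '[[[0,0,2.5],0],[[0,0,2.5],0],[[0,0,0],0]]'
```

```text
time: 9.72
position: [0.483, 0.1145, 0.0634]
tool_rot: [1.0, -0.025, 0.0, 0.0]
ft_force: [0.8, -1.4, -2.0]
grip_width: 0.0119
time: 10.1
position: [0.483, 0.1146, 0.0593]
tool_rot: [1.0, -0.025, -0.0, 0.0]
ft_force: [-0.6, -2.3, -2.9]
grip_width: 0.0114
time: 10.48
position: [0.483, 0.1146, 0.0543]
tool_rot: [1.0, -0.025, -0.0, 0.0]
ft_force: [0.1, -1.5, -2.5]
grip_width: 0.0119
```

```bash
python3 -m pendant '[[[0,0,2.5],0],[[0,0,2],0],[[0,0,0],0]]'
python3 -m pendant '[[[0,0,1],0],[[0,0,1],0],[[0,0,0],0]]'
python3 -m pendant '[[[0,0,0.6],0],[[0,0,0],0]]'
python3 - <<'E'
from h import *
c=snap('wrist','w5');a=cv2.resize(c['pixels'][130:270,200:370],(680,560),interpolation=2);cv2.imwrite('pics/w5c.png',a)
E
```

```text
time: 10.85
position: [0.483, 0.1146, 0.0498]
tool_rot: [1.0, -0.025, -0.0, 0.0]
ft_force: [1.2, -2.6, -1.5]
grip_width: 0.0118
time: 11.22
position: [0.483, 0.1147, 0.048]
tool_rot: [1.0, -0.025, 0.0, -0.0]
ft_force: [1.6, -2.5, -2.4]
grip_width: 0.0117
time: 11.48
position: [0.483, 0.1146, 0.0474]
tool_rot: [1.0, -0.025, 0.0, -0.0]
ft_force: [-0.3, -2.0, -1.5]
grip_width: 0.0112
```

View pics/w5c.png

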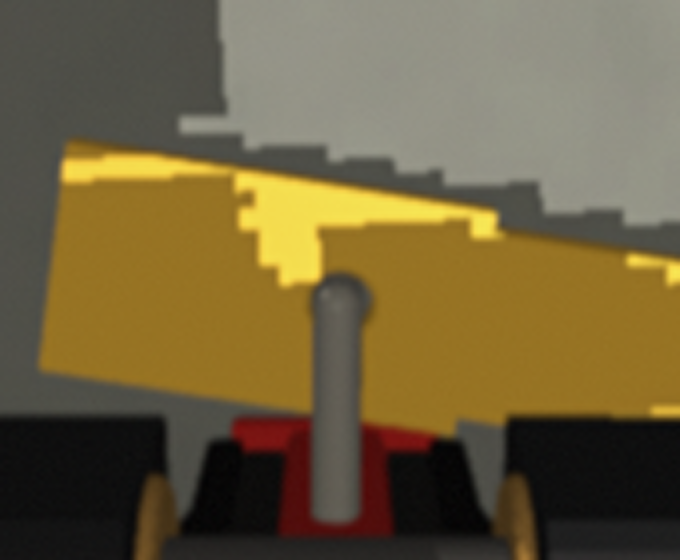

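Hook sits fully in the hole with no notable force. Release, rise and look at the eye and post from beyond the post.

```bash
python3 -m pendant '[[[0,0,0],0],[[0,0,0],0],[[0,0,-20],0],[[0,0,-40],0],[[0,0,-50],0],[[0,20,-20],0],[[0,50,0],0],[[0,50,0],0]]' 32 35
python3 -m pendant '[[[0,50,0],0],[[0,20,0],0],[[0,0,0],0],[[0,0,0],0]]'
python3 - <<'E'
from h import *
c=snap('wrist','w6');s=snap('scene','s6')
print(blobs(c,'blue',(0,0,560,262),120,40)[0],blobs(c,'red',(0,0,560,262),120,40)[0])
for n,X in dict(post=(.475,-.0343,.043),eye=(.4774,.0037,.035),blue=(.4788,.0327,.056)).items(): print(n,proj(c,X))
print(blobs(s,'blue',(285,180,370,225),120,40)[0],blobs(s,'red',(285,180,370,225),120,40)[0])
a=cv2.resize(c['pixels'][60:260,180:380],(600,600),interpolation=2);cv2.imwrite('pics/w6c.png',a)
E
```

```text
time: 12.52
position: [0.4768, -0.0058, 0.1781]
tool_rot: [1.0, -0.024, 0.001, 0.0]
ft_force: [1.6, -0.7, -1.4]
grip_width: 0.032
time: 13.02
position: [0.473, -0.0742, 0.1773]
tool_rot: [1.0, -0.025, -0.0, -0.0]
ft_force: [0.1, 0.1, 0.6]
grip_width: 0.032
[(np.int32(1116), array([284.21774194,  61.56630824]), array([268,  40,  33,  41], dtype=int32))] []
post [285.47147047 154.9669246 ]
eye [286.16141288 101.94899564]
blue [286.3344192   54.95636759]
[(np.int32(112), array([322.08928571, 196.91071429]), array([318, 190,   9,  15], dtype=int32))] [(np.int32(112), array([350.36607143, 194.21428571]), array([345, 187,  11,  15], dtype=int32))]
```

View pics/w6c.png

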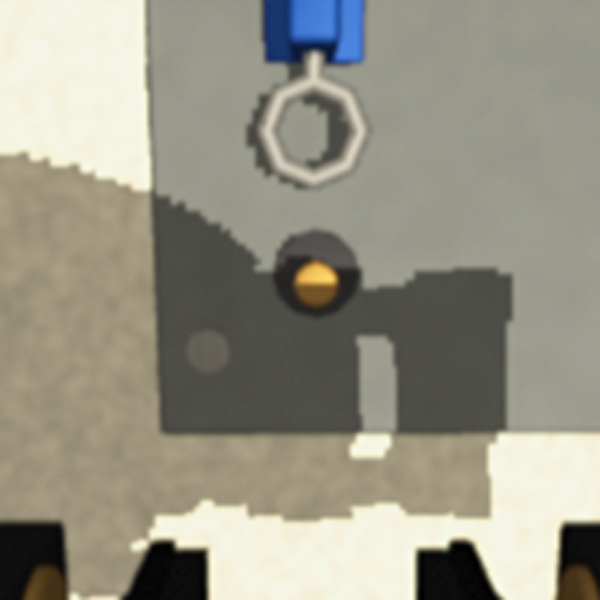

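View: eye ring centre at crop (313,131), post head at (317,284), blue block axis at x≈313; the spring is lined up with the post.

```bash
python3 - <<'E'
from h import *
from rig import robot;from scipy.spatial.transform import Rotation as R
c=load('w6');o=robot.get_obs();T=R.from_quat(o['tool_rot']);p=o['position']
f=lambda x,y,z:onz(c,(180+x/3,60+y/3),z)
h=f(317,284,.043);e=f(313,131.5,.0375);fo=f(314.5,62,.014)  # foot front edge
pr=lambda X:(T.inv().apply(X-p)*1e3).round(2)
print('head',h,pr(h));print('eye',e,pr(e));print('foot front',fo,pr(fo))
print('eye->post mm',pr(h)-pr(e)); g=e-(T.as_matrix()[:,1]*.029);print('blue centre',g,pr(g))
E
```

```text
head [ 0.47515523 -0.03408648  0.043     ] [  0.14 -39.74 134.42]
eye [0.47598079 0.00233995 0.0375    ] [ -0.8  -76.16 139.94]
foot front [0.47730027 0.02059004 0.014     ] [ -0.35 -94.44 163.45]
eye->post mm [ 0.94 36.42 -5.52]
blue centre [0.47738317 0.03130602 0.03751399] [  -0.8  -105.16  139.94]
```

```bash
python3 -m pendant '[[[0,-50,0],0],[[0.2,-55,0],0],[[0,0,40],0],[[0,0,40],0],[[0,0,35],0],[[0,0,14],0],[[0,0,0],0],[[0,0,0],0]]' 32 50
python3 -m pendant '[[[0,0,0],0],[[0,0,0],0],[[0,0,0],0],[[0,0,0],0]]' 0 50
```

```text
time: 14.12
position: [0.4796, 0.0298, 0.0494]
tool_rot: [1.0, -0.025, 0.001, 0.0]
ft_force: [0.3, 0.0, 0.3]
grip_width: 0.0319
time: 14.62
position: [0.4791, 0.0296, 0.049]
tool_rot: [1.0, -0.025, 0.0, 0.0]
ft_force: [-0.3, -0.4, 5.9]
grip_width: 0.0114
```

```bash
python3 -m pendant '[[[0,4,-1],0],[[0,4,0],0],[[0,4,0],0],[[0,0,0],0]]'
python3 -m pendant '[[[0,0,-4],0],[[0,0,-4],0],[[0,0,-3.5],0],[[0,0,0],0]]'
python3 -m pendant '[[[0.3,4,0],0],[[0,4,0],0],[[0,4,0],0],[[0,0,0],0]]'
```

```text
time: 15.12
position: [0.4781, 0.0174, 0.0492]
tool_rot: [1.0, -0.025, -0.0, 0.0]
ft_force: [0.1, 0.7, -1.9]
grip_width: 0.0119
time: 15.62
position: [0.4785, 0.0177, 0.0614]
tool_rot: [1.0, -0.025, 0.0, 0.0]
ft_force: [-0.2, 0.0, -1.4]
grip_width: 0.0116
time: 16.12
position: [0.4773, 0.0064, 0.0607]
tool_rot: [1.0, -0.026, -0.001, -0.001]
ft_force: [0.8, 7.4, -1.1]
grip_width: 0.0113
```

Gate shut, stretch ≈ 11 mm (7.4 N). Pull on to centre the eye.

```bash
python3 -m pendant '[[[0,4,-1],0],[[0,4,0],0],[[0,4,0],0],[[0,1.5,0],0],[[0,0,0],0],[[0,0,0],0]]'
python3 - <<'E'
from h import *
s=snap('scene','s7');d=snap('side','d7')
a=cv2.resize(s['pixels'][175:225,280:380],(800,400),interpolation=2)
b=cv2.resize(d['pixels'][165:215,265:340],(300,200),interpolation=2)
cv2.imwrite('pics/s7.png',a)
print(blobs(s,'blue',(280,170,370,225),120,40)[0],blobs(s,'red',(280,170,370,225),120,40)[0])
E
```

```text
time: 16.88
position: [0.4762, -0.006, 0.0615]
tool_rot: [1.0, -0.026, -0.001, -0.001]
ft_force: [0.4, 11.4, -2.7]
grip_width: 0.012
[] [(np.int32(118), array([346.3559322 , 191.94915254]), array([341, 185,  11,  15], dtype=int32))]
```

```bash
python3 -m pendant '[[[0,1.2,0],0],[[0,0,0],0],[[0,0,1],0],[[0,0,0],0]]'
python3 -m pendant '[[[0,0,1],0],[[0,0,0],0]]'
python3 -m pendant '[[[0,0,1],0],[[0,0,0],0]]'
python3 -m pendant '[[[0,0,1],0],[[0,0,0],0]]'
```

```text
time: 17.48
position: [0.4762, -0.0071, 0.0606]
tool_rot: [1.0, -0.026, -0.001, -0.002]
ft_force: [1.4, 11.4, -1.8]
grip_width: 0.0114
time: 17.73
position: [0.4762, -0.007, 0.0597]
tool_rot: [1.0, -0.026, -0.001, -0.002]
ft_force: [1.8, 10.6, 0.4]
grip_width: 0.012
time: 17.98
position: [0.4763, -0.007, 0.0589]
tool_rot: [1.0, -0.026, -0.001, -0.002]
ft_force: [0.2, 11.6, 1.6]
grip_width: 0.0117
time: 18.23
position: [0.4761, -0.007, 0.0579]
tool_rot: [1.0, -0.026, -0.001, -0.002]
ft_force: [1.2, 10.7, 2.2]
grip_width: 0.0113
```

```bash
python3 -m pendant '[[[0,0,1],0],[[0,0,0],0]]'
python3 -m pendant '[[[0,0,1],0],[[0,0,0],0]]'
python3 - <<'E'
from h import *
s=snap('scene','s8');print(blobs(s,'red',(280,170,370,225),120,40)[0])
d=snap('side','d8')
a=cv2.resize(s['pixels'][175:225,285:365],(800,500),interpolation=2);cv2.imwrite('pics/s8.png',a)
E
```

```text
time: 18.48
position: [0.4762, -0.007, 0.0569]
tool_rot: [1.0, -0.026, -0.001, -0.002]
ft_force: [0.5, 11.2, 2.2]
grip_width: 0.0117
time: 18.73
position: [0.4762, -0.007, 0.0559]
tool_rot: [1.0, -0.026, -0.001, -0.002]
ft_force: [0.9, 11.2, 1.4]
grip_width: 0.0115
[(np.int32(119), array([345.97478992, 193.07563025]), array([341, 186,  10,  15], dtype=int32))]
```

Forces stay small while the ring's bottom is already below the head's top: it's passing. Continue.

```bash
python3 -m pendant '[[[0,0,1.5],0],[[0,0,1.5],0],[[0,0,0],0]]'
python3 -m pendant '[[[0,0,1.5],0],[[0,0,1],0],[[0,0,0],0]]'
python3 -m pendant '[[[0,0,0.8],0],[[0,0,0.7],0],[[0,0,0],0]]'
```

```text
time: 19.2
position: [0.4762, -0.007, 0.0529]
tool_rot: [1.0, -0.026, -0.001, -0.002]
ft_force: [0.3, 11.5, 2.5]
grip_width: 0.0118
time: 19.58
position: [0.4762, -0.007, 0.0504]
tool_rot: [1.0, -0.026, -0.001, -0.002]
ft_force: [0.4, 10.2, 1.9]
grip_width: 0.0114
time: 19.95
position: [0.4762, -0.007, 0.0491]
tool_rot: [1.0, -0.026, -0.001, -0.002]
ft_force: [0.2, 11.7, 2.0]
grip_width: 0.0113
```

```bash
python3 -m pendant '[[[0,-1.5,0.3],0],[[0,-1.5,0],0],[[0,0,0],0]]'
python3 -m pendant '[[[0,-1,0],0],[[0,-1,0],0],[[0,0,0],0]]'
python3 -m pendant '[[[0,-1,0],0],[[0,0,0],0]]'
```

```text
time: 20.32
position: [0.4767, -0.0044, 0.049]
tool_rot: [1.0, -0.026, -0.001, -0.001]
ft_force: [0.0, 9.3, 4.9]
grip_width: 0.0117
time: 20.7
position: [0.4769, -0.0027, 0.049]
tool_rot: [1.0, -0.026, -0.001, -0.001]
ft_force: [-0.6, 7.7, 4.4]
grip_width: 0.0119
time: 20.95
position: [0.4769, -0.0024, 0.049]
tool_rot: [1.0, -0.025, -0.001, -0.0]
ft_force: [-1.2, 5.1, 5.4]
grip_width: 0.0117
```

```bash
python3 -m pendant '[[[0,-1,0],0],[[0,0,0],0]]'
python3 -m pendant '[[[0,-1,0],0],[[0,0,0],0]]'
```

```text
time: 21.2
position: [0.477, -0.0022, 0.049]
tool_rot: [1.0, -0.025, -0.001, 0.0]
ft_force: [-2.4, 1.1, 6.2]
grip_width: 0.0117
time: 21.45
position: [0.4771, -0.002, 0.049]
tool_rot: [1.0, -0.025, -0.001, 0.001]
ft_force: [-1.9, -3.5, 5.7]
grip_width: 0.0117
```

Eye has caught (post takes the load). Release, rise and check the red end's height.

```bash
python3 -m pendant '[[[0,1,0],0],[[0,0,0],0]]'
python3 -m pendant '[[[0,0,0],0],[[0,0,0],0],[[0,0,-20],0],[[0,0,-40],0],[[0,0,-40],0],[[0,0,-30],0],[[0,0,0],0]]' 30 40
python3 - <<'E'
from h import *
s=snap('scene','s9');d=snap('side','d9');s6=load('s6')
print('s6 red',blobs(s6,'red',(285,180,370,225),120,40)[0])
for c,r in((s,(285,180,370,225)),(d,(255,150,345,225))):
    print('red',blobs(c,'red',r,120,40)[0],'blue',blobs(c,'blue',r,120,40)[0])
    for z in(0.01,.02):
        for n,x in dict(red=(.4815,.1012),blue=(.4763,-.0005)).items(): print(n,z,proj(c,(*x,z)),proj(c,(*x,z+.046)))
print('s6 pred',proj(s6,(.483,.1146,.01)),proj(s6,(.483,.1146,.056)))
a=cv2.resize(s['pixels'][175:225,290:375],(800,470),interpolation=2);cv2.imwrite('pics/s9.png',a)
E
```

```text
time: 21.7
position: [0.477, -0.0022, 0.049]
tool_rot: [1.0, -0.025, -0.001, -0.0]
ft_force: [-2.1, 2.1, 5.7]
grip_width: 0.0115
time: 22.58
position: [0.4794, -0.0025, 0.1807]
tool_rot: [1.0, -0.025, 0.003, 0.001]
ft_force: [0.6, -0.2, 0.2]
grip_width: 0.0301
s6 red [(np.int32(112), array([350.36607143, 194.21428571]), array([345, 187,  11,  15], dtype=int32))]
red [(np.int32(114), array([345.8245614 , 194.48245614]), array([341, 187,  10,  16], dtype=int32))] blue [(np.int32(109), array([311.25688073, 198.16513761]), array([307, 191,   9,  15], dtype=int32))]
red 0.01 [345.04727062 198.86947233] [347.21601136 188.61552115]
blue 0.01 [310.67812873 202.12839485] [311.7303657  191.90133148]
red 0.02 [345.50696309 196.69601562] [347.70639375 186.29696045]
blue 0.02 [310.90112011 199.96106275] [311.96836375 189.58814426]
red [(np.int32(89), array([313.75280899, 181.34831461]), array([309, 174,   9,  15], dtype=int32))] blue [(np.int32(88), array([292.04545455, 195.48863636]), array([288, 188,   9,  16], dtype=int32))]
red 0.01 [312.61827067 186.21311953] [313.3866193  173.20158771]
blue 0.01 [290.65066339 200.52950356] [291.058869   187.22952719]
red 0.02 [312.78309207 183.42196621] [313.55714999 170.31375099]
blue 0.02 [290.73818069 197.67805316] [291.14954597 184.27512974]
s6 pred [349.61464785 198.65689436] [351.93148928 188.40202423]
```

Red end reads as standing on the deck (within ~0.5 mm in both views). A gentle touch on its top confirms and seats it.

```bash
python3 -m pendant '[[[-3,-33,0],0],[[0,-40,0],0],[[0,-30.5,0],0],[[0,0,40],0],[[0,0,35],0],[[0,0,15],0],[[0,0,0],0],[[0,0,0],0]]' 0 20
python3 -m pendant '[[[0,0,3],0],[[0,0,2],0],[[0,0,0],0],[[0,0,0],0]]'
python3 -m pendant '[[[0,0,2],0],[[0,0,0],0],[[0,0,0],0]]'
```

```text
time: 23.68
position: [0.4804, 0.1014, 0.0891]
tool_rot: [1.0, -0.025, 0.001, 0.0]
ft_force: [1.0, 0.9, 0.7]
grip_width: 0.0005
time: 24.18
position: [0.4799, 0.1016, 0.0838]
tool_rot: [1.0, -0.025, 0.0, -0.0]
ft_force: [-0.4, 0.2, -0.0]
grip_width: 0.0002
time: 24.55
position: [0.4797, 0.1016, 0.0816]
tool_rot: [1.0, -0.025, -0.0, -0.0]
ft_force: [0.1, 0.3, -0.6]
grip_width: 0.0005
```

```bash
python3 -m pendant '[[[0,0,1.5],0],[[0,0,0],0]]'
python3 -m pendant '[[[0,0,1],0],[[0,0,0],0]]'
python3 -m pendant '[[[0,0,1],0],[[0,0,0],0]]'
```

```text
time: 24.8
position: [0.4797, 0.1016, 0.08]
tool_rot: [1.0, -0.025, -0.0, -0.0]
ft_force: [0.6, 0.3, 0.6]
grip_width: 0.0006
time: 25.05
position: [0.4797, 0.1016, 0.0791]
tool_rot: [1.0, -0.025, -0.0, -0.0]
ft_force: [-0.6, 0.3, 1.0]
grip_width: 0.0005
time: 25.3
position: [0.4798, 0.1017, 0.0784]
tool_rot: [1.0, -0.025, 0.0, -0.0]
ft_force: [0.3, 0.6, 3.5]
grip_width: 0.0003
```

```bash
python3 -m pendant '[[[0,0,0.8],0],[[0,0,0],0]]'
python3 -m pendant '[[[0,0,0.8],0],[[0,0,0],0]]'
```

```text
time: 25.55
position: [0.4798, 0.1017, 0.0783]
tool_rot: [1.0, -0.025, 0.0, -0.0]
ft_force: [-2.5, 1.0, 11.3]
grip_width: 0.0003
time: 25.8
position: [0.4799, 0.1017, 0.0783]
tool_rot: [1.0, -0.025, 0.001, -0.0]
ft_force: [-3.9, -0.7, 16.9]
grip_width: 0.0003
```

It stands solidly at top height 56.3 mm (deck level is 56). Retreat and take the last look.

```bash
python3 -m pendant '[[[0,0,-5],0],[[0,0,-40],0],[[0,0,-50],0],[[0,0,-50],0],[[0,45,0],0],[[0,50,0],0],[[0,50,0],0],[[0,40,0],0]]'
python3 -m pendant '[[[0,0,0],0],[[0,0,0],0],[[0,0,0],0]]'
python3 - <<'E'
from h import *
c=snap('wrist','w10');s=snap('scene','s10')
a=cv2.resize(c['pixels'][0:262,150:410],(600,600),interpolation=2)
b=cv2.resize(s['pixels'][170:260,275:465],(800,380),interpolation=2)
a=cv2.resize(a,(420,420));b=cv2.resize(b,(380,180));o=np.zeros((420,800,3),np.uint8);o[:,:420]=a;o[:180,420:]=b
z=cv2.resize(s['pixels'][180:214,290:360],(380,185),interpolation=2);o[200:385,420:]=z
cv2.imwrite('pics/fin.png',o)
E
```

```text
time: 26.8
position: [0.4703, -0.085, 0.2214]
tool_rot: [1.0, -0.025, 0.0, 0.0]
ft_force: [0.0, 0.1, 0.2]
grip_width: 0.0006
time: 27.18
position: [0.4702, -0.082, 0.2214]
tool_rot: [1.0, -0.024, -0.0, -0.0]
ft_force: [-0.8, 0.9, -0.2]
grip_width: 0.0003
```

View pics/fin.png

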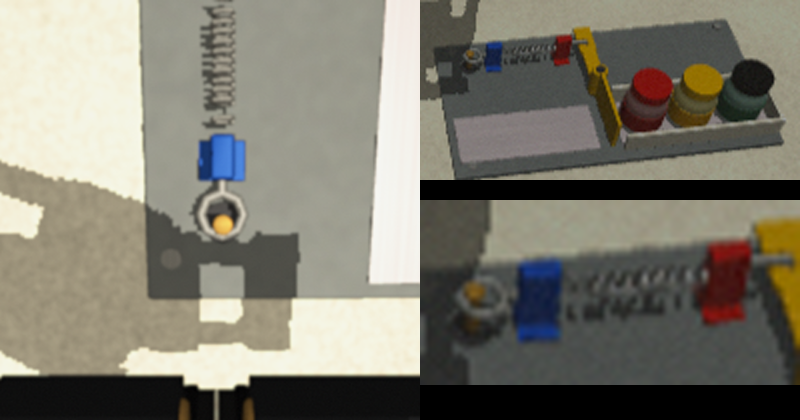

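The ring is around the post below its head, with the head at its far inner edge. The spring is taut, the hook is in the lever, the gate is shut and the jars are in place. Handing in.

```bash
python3 -c "
from rig import order;print(order.hand_in())"
```

```text
the job is handed in; nothing more can be done
None
```

The spring is back on: its hook is in the lever's hole, its eye is caught under the brass post's head, and it holds the gate shut. I handed the job in at about 27 s.

- **Hook:** I lowered it into the hole by feel, with no more than about 3 N on the tool. It went in to full depth.
- **Eye:** I pulled the blue end, which shut the gate, then lifted the eye over the head and lowered it. The pull read about 11–12 N at most, which works out to roughly 26 mm of stretch. Easing back, the load went over to the post.
- **Red end:** Both fixed cameras already showed it standing on the deck, but I pressed its top anyway to be sure. It held solid at 56.3 mm (56 mm expected). The last press step reached about 17 N, slightly over the 8–16 N range you gave.
- **Last look:** The final wrist and scene pictures show the ring around the post with the head against its far inner edge, the hook in the lever, the gate shut and the jars standing in the lane. I did not measure the gate angle. The can, tape, carton and screwdriver were outside the final crops; the arm worked away from them.

No check failed. The scene camera first put the red end about 8 mm from where the wrist camera did. I went by the wrist camera, and the grasp confirmed it.

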